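# Flex the hinges and sort seized from free

## Task

Flex both steel hinges by pressing the raised upper leaf down until it is folded flat or stops dead; do not force one that stops. Test both before you finish sorting. In the end the seized hinge, which has only a little play, must lie wholly on the red repair patch, and the free one, left folded flat, wholly on the green stock patch, both flat on the table. Leave the other things on the table alone.

Things in the scene. Friction and masses are not known exactly. Their poses are not given: they have to be found in the camera images.
- hinge_1: One of two like steel butt hinges, either may be seized; loose, 0.75 kg. Origin on the table under its middle; 110 mm along x (pin line, near world x at the start), y -34 to +33.5 mm. Barrel 20 mm thick at y -24, axis 10 mm up. Lower leaf 7 mm thick, flat on the table. Upper leaf, 57 mm from pin to edge, starts 27 deg open over it (edge 45 mm high near y +23); folded, its top is 20 mm up.
- hinge_2: One of two like steel butt hinges, either may be seized; loose, 0.75 kg. Origin on the table under its middle; 110 mm along x (pin line, near world x at the start), y -34 to +33.5 mm. Barrel 20 mm thick at y -24, axis 10 mm up. Lower leaf 7 mm thick, flat on the table. Upper leaf, 57 mm from pin to edge, starts 27 deg open over it (edge 45 mm high near y +23); folded, its top is 20 mm up.
- hinge_1_leaf (a joint): Upper leaf of hinge_1, rad: 0 about 27 deg open (start 0 to 0.02), grows as it is pressed down, 0.48 folded flat. Stays where left (0.12 N m friction: 2 to 4 N straight down on the leaf at y +5 to +15 mm). A free one folds flat; a seized one has 0.10 rad of play, then stops dead.
- hinge_2_leaf (a joint): Upper leaf of hinge_2, rad: 0 about 27 deg open (start 0 to 0.02), grows as it is pressed down, 0.48 folded flat. Stays where left (0.12 N m friction: 2 to 4 N straight down on the leaf at y +5 to +15 mm). A free one folds flat; a seized one has 0.10 rad of play, then stops dead.
- repair_bay: Red repair patch, left or right of the hinges: painted on the table and flush with it, 400 mm along x, 160 mm along y, origin at its centre, x near world x. Red rails 15 mm wide, 12 mm high just outside its short ends; its long sides are open, so hinges slide in along y. Fixed.
- stock_bay: Green stock patch, left or right of the hinges: painted on the table and flush with it, 400 mm along x, 160 mm along y, origin at its centre, x near world x. Green rails 15 mm wide, 12 mm high just outside its short ends; its long sides are open, so hinges slide in along y. Fixed.
- tape_measure: Bystander: yellow tape measure, 63 x 97 x 37 mm, loose, beyond the hinges; origin under its centre
- magnet_square: Bystander: red triangular welding magnet lying flat, 70 x 70 x 14 mm, loose, beyond the hinges; origin under its centre
- angle_offcut: Bystander: dark angle-iron offcut standing on one leg, 75 x 75 x 85 mm, loose; origin under its centre
Things that resemble listed ones, but are neither listed nor needed, are in the scene too. Leave any black look-alike of the hinge_2 alone.

How it is judged:
By the outcome, as a careful person would: the job done as asked, in the order asked, and still so for the second after the job is handed in, with the robot touching nothing.
It also fails if it takes over 58 s, if anything falls off the work surface, if the arm or the gripper's body presses on something with over 40 N, if the wrist force passes 120 N, or if a joint passes its speed limit or range.

## Robot

A 6-joint arm with a two-finger parallel gripper is mounted at the origin on a cart in front of the work surface, level with it; the furniture and walls round the work are solid. World frame = base frame: x ahead of the robot, y to its left, z up, the work surface at z = 0. Lengths are in m, angles in rad, forces in N, time in s.
With the tool pointing down it reaches from about 0.375 to 0.825 m from the base axis. Payload 5.5 kg.
Tool frame: the origin (TCP) lies midway between the tips of the shut fingers; the grasp point (between the pads) lies 19 mm behind it (bot.pinch_z is the distance from the TCP to the grasp point, in m); y points along the fingers, z is the direction in which the jaws open and shut, and the axes are right-handed (so a half turn about y gives the same grasp; the last joint's range is limited). The gripper opens to 85 mm and grips with 20 to 120 N. Pads are 22 mm wide; open, the fingers measure 114 mm over their backs; the gripper's body (76 mm by 85 mm) begins 54 mm behind the grasp point. The pads swing forward as they close: fully open they stand 13 mm farther back than shut.
Start: joints at [-1.172, 0.314, -0.047, 1.21, 0, 1.571], TCP at [0.233, -0.553, 0.231] pointing down, gripper open.
Joint ranges: [-2.67, 2.67], [-0.69, 1.73], [-1.03, 1.25], [-2.08, 2.16], [-1.42, 1.45], [-3.14, 3.14]. Speed limits (rad/s): [2.39, 2.39, 3.01, 3.14, 3.14, 3.14].

## Interface

Orientations are given as a unit quaternion [x, y, z, w].
In Python, from station import bot gives the robot as it stands.
- The arm moves only by the shell command python3 -m jog 'ROWS' [OPENING] [FORCE]. ROWS is JSON, a list of rows, each a list of 2 entries, a list of its own where there are three numbers: the shift along the tool's x, y, z in mm, then the turn about the tool's y in degrees. A call has 1 to 5 rows; each row shifts and turns the pose as measured when the row begins, along the tool's axes as they then stand; what a row does not reach is not made up. A row lasts 1/8 s, in which the tool goes at most 62.5 mm and 10.7 degrees, less where a joint would pass 70% of its speed; a pose out of reach is approached as far as the arm can. A call is refused whole if a number of a shift passes 62.5 or a number of a turn 10.7, either way. A call with a gripper value outside its range is refused whole. OPENING is the opening, from 0 (shut) to 1 (fully open), set as the call begins (- or left out, the last holds). The fingers move at their own pace and stop on an object; FORCE is the grip in N (left out, the last holds). Time passes only in rows, so rows that do not move let the fingers close. It gives the time, the measured TCP pose, the force and the opening at its end, in the units of the state.
- bot.state(): the state, without advancing time (a new reading comes with each control period).
- bot.capture(name): name is "scene" or "top" or "wrist"; returns the picture (384x512x3 uint8, blue, green, red); there is no depth.
- bot.get_calibration(name): a dict with "fx", "fy", "cx", "cy" (pixels), "pose" (4x4, takes a point from camera to world coordinates); the wrist camera has in their place "hand_eye" (4x4, takes a point from camera to tool coordinates, whose origin is the TCP and whose axes are the tool frame's). Camera axes: x right, y down, z forward; pixel columns grow to the right and rows downward; lengths in m; the calibration is good to about 2 mm. The wrist camera is an equidistant fisheye: a pixel r from the principal point sees the ray r / f radians off the axis. A picture is of the moment at which its call begins: read the wrist's pose just before it. get_calibration takes no time and is no camera call.
- bot.close_job(): hands the job in, once; it reports no verdict.
Trained networks look in the newest picture that a camera, given by its name, has taken for a name from the list of things; names that differ only in an ending like _2 or _b are one class to them, and where a whole thing is asked for, a point or a joint stands for the part that bears it (a point fixed in the world has none). Each returns a list of dicts, best first, with "p" (0 to 1); they miss things now and then, are a little off and sometimes report something else, mostly with a low value. They report only what shows in the picture. A call takes as long as a camera call. They do not tell look-alikes from the thing itself.
- bot.recognise(name, camera): "xy" ([column, row] in pixels, amid what is visible of it).
- bot.landmark_of(name, camera): "xy" ([column, row] in pixels: a listed point, or the origin of a listed thing).
The state is a dict: "time": time; "q": joint angles; "qd": joint speeds; "joint_efforts": joint torques, N m; "eef_pos": TCP position; "orientation": TCP orientation; "contact_force": force on the tool from outside, world axes, zero at the start; "ft_torque": the same for the moment, N m; "grip_width": finger opening in m.
Only numpy, scipy, OpenCV 4.12 (cv2) and the standard library are available. Lean on these libraries where they do the work, as an engineer would, in place of code of your own. Each camera call takes 0.05 s, during which the arm holds its last target. There are 200 camera calls.

## Working session

There is one attempt and no reset: what is moved stays moved. The work goes in short steps, Python scripts to look and compute and a shell command to move; the robot and the scene stay as the last step left them, time stands still between calls to the robot, and variables do not carry over. Pictures are saved under pics/ and viewed, about 8 in all and at most 12, crops included, and the job is handed in when it is done.

```bash
ls; mkdir -p pics; cat > h.py <<'E'
import numpy as np, cv2
from station import bot
from scipy.spatial.transform import Rotation as R
def ray(cam,uv,st=None):
    c=bot.get_calibration(cam); u,v=uv
    x=(u-c['cx'])/c['fx']; y=(v-c['cy'])/c['fy']
    if 'pose' in c: T=np.array(c['pose']); d=np.array([x,y,1.])
    else:
        th=np.hypot(x,y); s=np.sin(th)/th if th>1e-9 else 1.
        d=np.array([x*s,y*s,np.cos(th)])
        st=st or bot.state(); W=np.eye(4); W[:3,:3]=R.from_quat(st['orientation']).as_matrix(); W[:3,3]=st['eef_pos']
        T=W@np.array(c['hand_eye'])
    return T[:3,3],T[:3,:3]@d
def at(cam,uv,z=0.,st=None):
    o,d=ray(cam,uv,st); return o+d*(z-o[2])/d[2]
def pix(cam,P):
    c=bot.get_calibration(cam); T=np.linalg.inv(np.array(c['pose'])); p=T[:3,:3]@np.array(P)+T[:3,3]
    return np.array([c['fx']*p[0]/p[2]+c['cx'],c['fy']*p[1]/p[2]+c['cy']])
E
python3 - <<'E'
from h import *
s=bot.state(); print({k:np.round(v,3).tolist() for k,v in s.items()}, bot.pinch_z)
print(R.from_quat(s['orientation']).as_matrix().round(2))
a=bot.capture('top'); b=bot.capture('scene')
cv2.imwrite('pics/top.png',a); cv2.imwrite('pics/scene.png',b)
for cam in ('top','scene'):
  print(cam,np.round(bot.get_calibration(cam)['pose'],2).tolist())
  for n in ('hinge_1','repair_bay','stock_bay','tape_measure','magnet_square','angle_offcut'):
    for d in bot.landmark_of(n,cam): print(n,np.round(d['xy']),round(d['p'],2),at(cam,d['xy']).round(3))
E
```

```text
pics
{'time': 0.0, 'q': [-1.172, 0.314, -0.048, 1.21, -0.0, 1.571], 'qd': [0.001, -0.001, 0.002, 0.001, -0.002, 0.001], 'joint_efforts': [0.0, -53.959, 33.975, 0.019, 0.0, 0.0], 'eef_pos': [0.233, -0.552, 0.23], 'orientation': [-0.14, 0.694, -0.693, 0.14], 'contact_force': [-0.039, -0.673, -0.438], 'ft_torque': [0.017, 0.007, 0.01], 'grip_width': 0.086} 0.0187
[[-0.92 -0.    0.39]
 [-0.39  0.   -0.92]
 [ 0.   -1.   -0.  ]]
top [[-0.0, -1.0, 0.08, 0.5], [-1.0, 0.0, -0.01, 0.1], [0.01, -0.08, -1.0, 1.41], [0.0, 0.0, 0.0, 1.0]]
hinge_1 [273. 228.] 0.94 [0.481 0.043 0.   ]
hinge_1 [288. 183.] 0.9 [ 0.637 -0.01   0.   ]
hinge_1 [162. 253.] 0.6 [0.4  0.42 0.  ]
repair_bay [212. 206.] 0.89 [0.558 0.252 0.   ]
repair_bay [361. 214.] 0.56 [ 0.529 -0.259  0.   ]
stock_bay [361. 212.] 0.84 [ 0.536 -0.26   0.   ]
tape_measure [301. 143.] 0.68 [ 0.777 -0.057  0.   ]
magnet_square [272. 146.] 0.68 [0.764 0.045 0.   ]
angle_offcut [160. 203.] 0.65 [0.57  0.428 0.   ]
scene [[-0.82, -0.37, 0.43, 0.07], [-0.57, 0.54, -0.62, 0.87], [-0.01, -0.76, -0.65, 0.86], [0.0, 0.0, 0.0, 1.0]]
hinge_1 [309. 219.] 0.92 [0.461 0.058 0.   ]
hinge_1 [243. 326.] 0.66 [0.414 0.432 0.   ]
hinge_1 [267. 186.] 0.62 [ 0.635  0.006 -0.   ]
repair_bay [244. 245.] 0.95 [ 0.551  0.237 -0.   ]
tape_measure [239. 158.] 0.9 [ 0.786 -0.062  0.   ]
tape_measure [194. 290.] 0.52 [0.564 0.418 0.   ]
magnet_square [224. 177.] 0.61 [ 0.767  0.046 -0.   ]
angle_offcut [192. 288.] 0.85 [0.571 0.417 0.   ]
```

View pics/top.png

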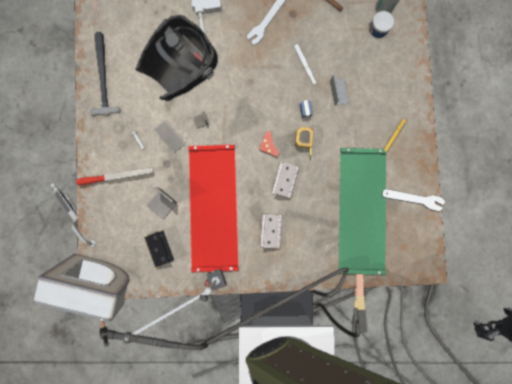

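View pics/scene.png

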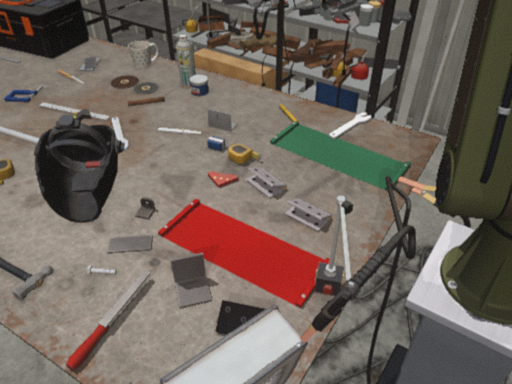

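The top view shows two steel hinges at pixels (272,231) and (286,181). The third hinge detection, at (160,249), is the black look-alike, so I'll leave it. Red is on the left (+y) and green on the right. I'll move over the hinges and look from close by.

```bash
python3 -m jog '[[[0,0,0],10.6],[[0,0,0],10.6],[[-20,-4,-50],1.6],[[-30,-4,-60],0],[[-30,-4,-60],0]]'
python3 -m jog '[[[-30,-4,-60],0],[[-30,0,-60],0],[[-30,0,-60],0],[[-30,0,-60],0],[[-30,0,-60],0]]'
python3 -m jog '[[[-30,0,-60],0],[[-30,0,-40],0],[[-20,0,-20],0],[[0,0,0],0]]'
python3 - <<'E'
from h import *
s=bot.state(); print(s['eef_pos'],s['q'],R.from_quat(s['orientation']).as_matrix().round(3)[:,2])
a=bot.capture('wrist'); cv2.imwrite('pics/w1.png',a)
for d in bot.landmark_of('hinge_1','wrist'): print(np.round(d['xy']),round(d['p'],2),at('wrist',d['xy'],0,s).round(4))
E
```

```text
time: 1.32
eef_pos: [0.31, -0.3903, 0.242]
orientation: [-0.006, -0.707, 0.707, 0.006]
contact_force: [1.2, -0.2, 0.6]
grip_width: 0.0853
time: 1.95
eef_pos: [0.4546, -0.1129, 0.2475]
orientation: [-0.009, -0.706, 0.708, 0.005]
contact_force: [1.1, -1.2, 0.7]
grip_width: 0.0852
time: 2.45
eef_pos: [0.5373, 0.0004, 0.2483]
orientation: [0.003, 0.708, -0.706, 0.003]
contact_force: [-0.5, -0.3, 0.8]
grip_width: 0.0853
[5.37317490e-01 3.76736165e-04 2.48321433e-01] [-1.48625114e-03  1.81268293e-01 -1.79039957e-01  1.20163682e+00
  3.55190892e-03  3.14048341e+00] [-0.    -1.    -0.004]
[216. 210.] 0.77 [0.474  0.0517 0.    ]
[ 20. 237.] 0.77 [0.4149 0.4286 0.    ]
[253.  83.] 0.72 [ 0.6463 -0.      0.    ]
```

View pics/w1.png

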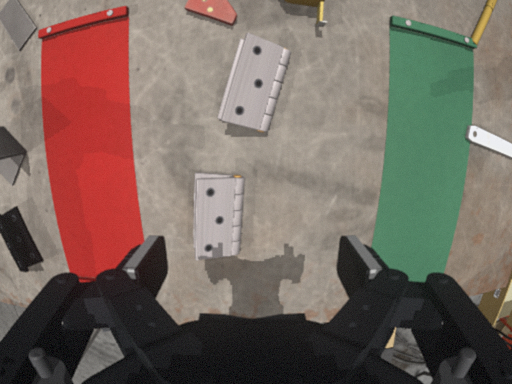

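Both steel hinges are clear in this picture, at (218,215) and (255,83), with their barrels on the -y side. The black one at (20,237) isn't wanted. Joint 6 is at its limit, so I'll make the half turn, and measure the corners from this picture's enlarged crop.

```bash
python3 - <<'E'
from h import *
s=bot.state()
a=cv2.imread('pics/w1.png'); cv2.imwrite('pics/w1c.png',cv2.resize(a[25:270,180:310],None,fx=2.4*1.0,fy=2.4,interpolation=cv2.INTER_CUBIC))
import json; json.dump({k:np.array(v).tolist() for k,v in s.items()},open('s1.json','w'))
E
python3 -m jog '[[[0,0,0],-10.6],[[0,0,0],-10.6],[[0,0,0],-10.6],[[0,0,0],-10.6],[[0,0,0],-10.6]]' 0
python3 -m jog '[[[0,0,0],-10.6],[[0,0,0],-10.6],[[0,0,0],-10.6],[[0,0,0],-10.6],[[0,0,0],-10.6]]' | tail -4
python3 -m jog '[[[0,0,0],-10.6],[[0,0,0],-10.6],[[0,0,0],-10.6],[[0,0,0],-10.6],[[0,0,0],-10.6]]'|tail -4
python3 -m jog '[[[0,0,0],-10.6],[[0,0,0],-10.6],[[0,0,0],0]]'; python3 -c "
from h import *
s=bot.state();print(s['q'],R.from_quat(s['orientation']).as_matrix().round(3))"
```

```text
time: 3.18
eef_pos: [0.5309, -0.0066, 0.2492]
orientation: [0.317, -0.63, 0.632, -0.321]
contact_force: [1.0, -0.3, 0.4]
grip_width: 0.0002
eef_pos: [0.5254, -0.0129, 0.2504]
orientation: [-0.569, 0.417, -0.42, 0.571]
contact_force: [-0.3, 0.5, 0.6]
grip_width: 0.0003
eef_pos: [0.5199, -0.0191, 0.2515]
orientation: [0.698, -0.115, 0.118, -0.697]
contact_force: [0.0, 0.3, 0.4]
grip_width: 0.0
time: 4.8
eef_pos: [0.5168, -0.0226, 0.2522]
orientation: [0.708, 0.016, -0.013, -0.706]
contact_force: [0.6, -0.2, 0.4]
grip_width: -0.0002
[-0.04214792  0.14633833 -0.21187331  1.20852886 -0.00240451 -0.08359628] [[ 0.999  0.004 -0.041]
 [ 0.041 -0.003  0.999]
 [ 0.004 -1.    -0.003]]
```

View pics/w1c.png

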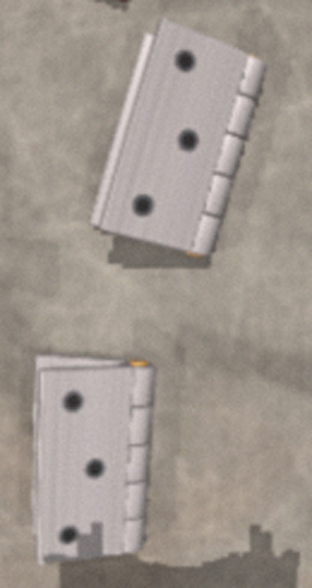

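```bash
python3 - <<'E'
from h import *
import json; s=json.load(open('s1.json'))
f=lambda u,v,z: at('wrist',(180+u/2.4,25+v/2.4),z,s)
for n,(p,q,l1,l2) in dict(near=((154,368),(144,552),(40,357),(38,562)),far=((265,62),(212,255),(152,35),(93,226))).items():
    P,Q=f(*p,.01),f(*q,.01); d=P-Q; yaw=np.arctan2(d[1],d[0])
    n_=np.array([-np.sin(yaw),np.cos(yaw),0])
    O=(P+Q)/2+n_*.034
    print(n,'len',np.linalg.norm(d).round(4),'yaw',np.degrees(yaw).round(1),'origin',O.round(4),'press pt y+0',O.round(4), 'low edge?',((f(*l1,.007)+f(*l2,.007))/2-O)@n_)
for cam in('top','scene'):
  bot.capture(cam)
  for n in('repair_bay','stock_bay'):
    for d in bot.landmark_of(n,cam): print(cam,n,d['xy'],d['p'],at(cam,d['xy']))
# patch edges in wrist image
for uv in((43,38),(129,14),(146,240),(133,140),(47,100),(392,25),(473,45),(380,200),(468,150)): print(uv,at('wrist',uv,0,s).round(3))
E
```

```text
near len 0.1116 yaw -3.7 origin [0.4674 0.0478 0.01  ] press pt y+0 [0.4674 0.0478 0.01  ] low edge? 0.030170842730710277
far len 0.1094 yaw -15.1 origin [ 0.6442 -0.0026  0.01  ] press pt y+0 [ 0.6442 -0.0026  0.01  ] low edge? 0.029843784445613614
top repair_bay [208.9, 208.7] 0.65 [0.54883171 0.26145562 0.        ]
top stock_bay [361.8, 212.2] 0.86 [ 0.53445159 -0.26352698  0.        ]
scene repair_bay [241.4, 247.4] 0.6 [ 5.51947424e-01  2.48178291e-01 -1.11022302e-16]
scene stock_bay [338.4, 152.9] 0.97 [ 0.53589643 -0.26621392  0.        ]
(43, 38) [0.752 0.329 0.   ]
(129, 14) [0.759 0.172 0.   ]
(146, 240) [0.426 0.16  0.   ]
(133, 140) [0.575 0.165 0.   ]
(47, 100) [0.648 0.317 0.   ]
(392, 25) [ 0.744 -0.199  0.   ]
(473, 45) [ 0.743 -0.356 -0.   ]
(380, 200) [ 0.487 -0.187  0.   ]
(468, 150) [ 0.569 -0.347  0.   ]
```

```bash
python3 -m jog '[[[-24,60,36],6],[[-28,60,33],0],[[0,50,0],0],[[0,0,0],0]]'
```

```text
time: 5.6
eef_pos: [0.4742, 0.0401, 0.0948]
orientation: [0.707, -0.021, 0.028, -0.706]
contact_force: [-0.5, -0.2, -0.3]
grip_width: 0.0001
```

```bash
python3 -m jog '[[[-7,22,8],0],[[0,24,0],0],[[0,3,0],0],[[0,2,0],0],[[0,0,0],0]]'; python3 -m jog '[[[0,3,0],0],[[0,3,0],0],[[0,0,0],0]]'; python3 -m jog '[[[0,3,0],0],[[0,0,0],0]]'
```

```text
time: 6.22
eef_pos: [0.4762, 0.0487, 0.0518]
orientation: [0.707, -0.019, 0.033, -0.706]
contact_force: [0.7, 0.6, 1.0]
grip_width: -0.0
time: 6.6
eef_pos: [0.4776, 0.0487, 0.047]
orientation: [0.707, -0.018, 0.034, -0.707]
contact_force: [-0.2, -0.2, -0.5]
grip_width: -0.0001
time: 6.85
eef_pos: [0.4775, 0.0486, 0.0436]
orientation: [0.707, -0.018, 0.034, -0.707]
contact_force: [-0.0, 0.2, -0.2]
grip_width: -0.0
```

```bash
for i in 1 2 3 4; do python3 -m jog '[[[0,2,0],0],[[0,0,0],0]]' | grep -E 'eef|force'; done
```

```text
eef_pos: [0.4774, 0.0487, 0.0414]
contact_force: [-0.4, -0.9, 0.5]
eef_pos: [0.4775, 0.0487, 0.0392]
contact_force: [0.1, -0.7, -0.4]
eef_pos: [0.4775, 0.0487, 0.0371]
contact_force: [-0.0, -0.0, 0.4]
eef_pos: [0.478, 0.0488, 0.0353]
contact_force: [-0.8, 0.3, 0.3]
```

```bash
for i in 1 2 3; do python3 -m jog '[[[0,2,0],0],[[0,0,0],0]]' | grep -E 'eef|force'; done
```

```text
eef_pos: [0.4784, 0.0489, 0.0335]
contact_force: [0.9, -0.2, 0.6]
eef_pos: [0.4786, 0.0491, 0.0329]
contact_force: [-1.9, -0.9, 6.0]
eef_pos: [0.4786, 0.0491, 0.033]
contact_force: [-2.2, -1.1, 4.7]
```

```bash
for i in 1 2 3; do python3 -m jog '[[[0,4,0],0],[[0,0,0],0]]' | grep -E 'eef|force'; done
```

```text
eef_pos: [0.4786, 0.0492, 0.033]
contact_force: [-1.8, -1.2, 4.8]
eef_pos: [0.4787, 0.0491, 0.033]
contact_force: [-2.9, -2.8, 3.2]
eef_pos: [0.4787, 0.0492, 0.033]
contact_force: [-2.3, -0.7, 2.9]
```

```bash
python3 -m jog '[[[0,4,0],0]]' | grep -E 'eef|force';python3 -m jog '[[[0,5,0],0]]' | grep -E 'eef|force'; python3 -m jog '[[[0,6,0],0]]' | grep -E 'eef|force'; python3 -c "
from h import *
a=bot.capture('wrist'); cv2.imwrite('pics/w2.png',a)"
```

```text
eef_pos: [0.4791, 0.0494, 0.0317]
contact_force: [-17.7, -0.8, 58.9]
eef_pos: [0.4793, 0.0497, 0.0313]
contact_force: [-28.4, -3.1, 83.3]
eef_pos: [0.4794, 0.0498, 0.0312]
contact_force: [-31.2, -4.5, 92.6]
```

View pics/w2.png

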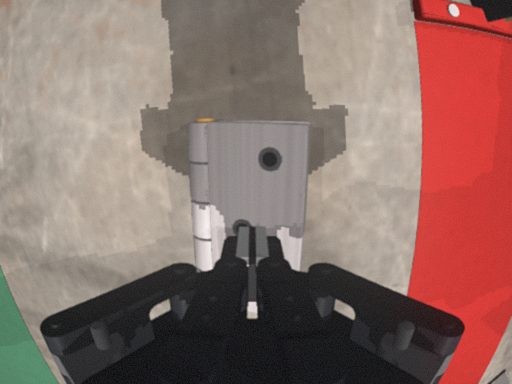

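```bash
python3 -m jog '[[[0,-40,0],0],[[0,-20,0],0],[[58,0,-11],0],[[58,0,-11],0],[[58,0,-11],0]]'; python3 -m jog '[[[0,0,0],10.6],[[0,0,0],0]]'; python3 -c "
from h import *
s=bot.state();print(s['q'],R.from_quat(s['orientation']).as_matrix().round(3))"
```

```text
time: 10.4
eef_pos: [0.6485, 0.0038, 0.1008]
orientation: [-0.705, 0.013, -0.035, 0.708]
contact_force: [0.7, 0.3, 0.1]
grip_width: -0.0
time: 10.65
eef_pos: [0.6522, 0.0022, 0.0987]
orientation: [-0.699, 0.08, -0.102, 0.703]
contact_force: [0.1, 0.7, 0.4]
grip_width: 0.0003
[ 0.0023408   0.46092649 -0.1441311   0.93423698  0.00207116  0.26139174] [[ 0.966  0.031  0.256]
 [-0.256  0.002  0.967]
 [ 0.03  -1.     0.01 ]]
```

```bash
python3 -m jog '[[[-4,28,3],0],[[0,25,0],0],[[0,0,0],0]]'|grep -E 'eef|force'; for i in 1 2 3 4 5 6; do python3 -m jog '[[[0,3,0],0]]' | grep -E 'eef|force'; done
```

```text
eef_pos: [0.6491, 0.0066, 0.0443]
contact_force: [-0.6, -0.0, -0.3]
eef_pos: [0.6494, 0.0067, 0.0423]
contact_force: [-0.2, -0.1, -0.7]
eef_pos: [0.6498, 0.0068, 0.0403]
contact_force: [-0.5, 0.3, 2.6]
eef_pos: [0.6506, 0.007, 0.0383]
contact_force: [-0.5, 0.5, 2.1]
eef_pos: [0.6514, 0.0071, 0.036]
contact_force: [-0.7, 0.1, 2.1]
eef_pos: [0.6519, 0.0072, 0.0332]
contact_force: [-1.3, 0.3, 2.4]
eef_pos: [0.6524, 0.0073, 0.0303]
contact_force: [-0.2, 0.9, 2.3]
```

```bash
for i in 1 2 ; do python3 -m jog '[[[0,3,0],0],[[0,3,0],0]]' | grep -E 'eef|force'; done;  for i in 1 2; do python3 -m jog '[[[0,2,0],0]]' | grep -E 'eef|force'; done
```

```text
eef_pos: [0.6529, 0.0076, 0.0239]
contact_force: [-0.8, 1.0, 2.6]
eef_pos: [0.6534, 0.0079, 0.0198]
contact_force: [-13.3, 2.3, 37.9]
eef_pos: [0.6534, 0.0079, 0.02]
contact_force: [-7.8, 1.2, 21.0]
eef_pos: [0.6533, 0.008, 0.02]
contact_force: [-6.7, 1.2, 18.5]
```

Hinge A (near) stopped dead after its play, so it's the seized one. Hinge B (far) folded flat at about 2.3 N, with its top at 20 mm, so it's free. Next I'll straddle B.

```bash
python3 -m jog '[[[0,-30,0],0],[[-6,-40,-13],0],[[0,-10,0],0],[[0,0,0],0]]' 1; python3 - <<'E'
from h import *
s=bot.state(); a=bot.capture('wrist'); cv2.imwrite('pics/w3.png',a)
M=R.from_quat(s['orientation']).as_matrix();print(M.round(3))
for d in bot.landmark_of('hinge_1','wrist'): print(d,at('wrist',d['xy'],0,s))
import json; json.dump({k:np.array(v).tolist() for k,v in s.items()},open('s3.json','w'))
E
```

```text
time: 13.02
eef_pos: [0.6389, -0.0048, 0.099]
orientation: [-0.7, 0.074, -0.098, 0.704]
contact_force: [-0.1, 0.3, -0.5]
grip_width: 0.072
[[ 0.97   0.035  0.242]
 [-0.242  0.001  0.97 ]
 [ 0.034 -0.999  0.01 ]]
{'xy': [257.3, 192.2], 'p': 0.79} [ 6.42265499e-01 -3.10760323e-04  0.00000000e+00]
```

View pics/w3.png

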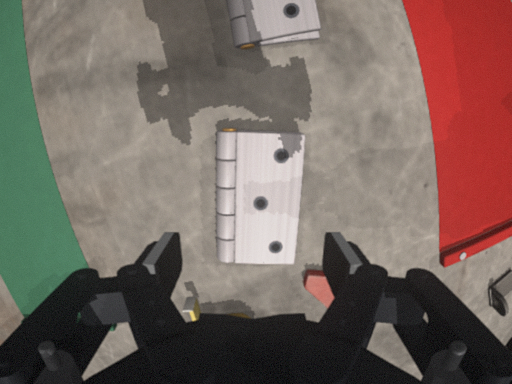

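```bash
python3 - <<'E'
from h import *
import json; s=json.load(open('s3.json')); M=R.from_quat(s['orientation']).as_matrix()
P,Q=at('wrist',(217,262),.01,s),at('wrist',(216,131),.01,s); L,K=at('wrist',(295,263),.014,s),at('wrist',(303,133),.014,s)
d=P-Q; print(np.linalg.norm(d),np.degrees(np.arctan2(d[1],d[0])),'width',np.linalg.norm((L+K-P-Q)/2), 'right yaw',np.degrees(np.arctan2((L-K)[1],(L-K)[0])))
C=(P+Q+L+K)/4; print(C, M.T@(C-s['eef_pos']))
E
```

```text
0.11451945287230618 -15.730178816830517 width 0.06814096754468621 right yaw -14.662113067657504
[ 0.64679517 -0.00153816  0.012     ] [0.00395069 0.08723814 0.00429306]
```

```bash
python3 -m jog '[[[1,40,4],1],[[0,40,0],0],[[0,18,0],0],[[0,0,0],0]]' 1; python3 -c "
from h import *
s=bot.state();print(R.from_quat(s['orientation']).as_matrix().round(3))"
```

```text
time: 13.62
eef_pos: [0.6415, -0.0002, -0.0069]
orientation: [-0.699, 0.082, -0.102, 0.703]
contact_force: [-0.4, -0.4, 0.1]
grip_width: 0.0851
[[ 0.966  0.028  0.258]
 [-0.259  0.001  0.966]
 [ 0.027 -1.     0.008]]
```

```bash
python3 -m jog '[[[0,0,0],0],[[0,0,0],0],[[0,0,0],0],[[0,0,0],0]]' 0.6 40; python3 -m jog '[[[0,-5,0],0],[[0,-5,0],0],[[0,0,0],0]]'
```

```text
time: 14.12
eef_pos: [0.6414, -0.0002, -0.0058]
orientation: [-0.699, 0.083, -0.102, 0.703]
contact_force: [-0.5, -0.6, -7.9]
grip_width: 0.0662
time: 14.5
eef_pos: [0.6405, -0.0002, 0.0046]
orientation: [-0.699, 0.083, -0.102, 0.703]
contact_force: [-0.7, 0.7, -8.8]
grip_width: 0.0662
```

```bash
python3 -m jog '[[[0,-20,0],0],[[2,0,-40],0],[[2,0,-50],0],[[2,0,-50],0],[[2,0,-50],0]]'; python3 -m jog '[[[2,0,-45],0],[[0,0,-25],0],[[0,0,0],0]]'
```

```text
time: 15.12
eef_pos: [0.6, -0.1868, 0.0245]
orientation: [-0.7, 0.079, -0.1, 0.703]
contact_force: [0.9, -0.5, -7.9]
grip_width: 0.0661
time: 15.5
eef_pos: [0.5824, -0.2616, 0.0241]
orientation: [-0.7, 0.081, -0.102, 0.702]
contact_force: [0.6, 0.3, -7.3]
grip_width: 0.0659
```

```bash
python3 -m jog '[[[0,10,-8],0],[[0,8,0],0],[[0,5,0],0],[[0,0,0],0]]'; python3 -m jog '[[[0,3,0],0],[[0,3,0],0],[[0,0,0],0]]'
```

```text
time: 16.0
eef_pos: [0.5808, -0.2672, -0.0016]
orientation: [-0.699, 0.081, -0.1, 0.703]
contact_force: [0.2, 0.7, -7.4]
grip_width: 0.0661
time: 16.38
eef_pos: [0.5818, -0.2667, -0.0054]
orientation: [-0.7, 0.08, -0.1, 0.703]
contact_force: [0.8, -1.4, -8.2]
grip_width: 0.0661
```

```bash
for i in 1 2; do python3 -m jog '[[[0,2,0],0]]' | grep -E 'eef|force'; done; python3 -m jog '[[[0,0,0],0],[[0,0,0],0],[[0,0,0],0],[[0,0,0],0]]' 1; python3 -m jog '[[[0,-30,0],0],[[0,-50,0],0],[[0,-60,0],0],[[0,0,0],0]]'
python3 - <<'E'
from h import *
s=bot.state(); a=bot.capture('wrist'); cv2.imwrite('pics/w4.png',a);print(R.from_quat(s['orientation']).as_matrix().round(3))
import json; json.dump({k:np.array(v).tolist() for k,v in s.items()},open('s4.json','w'))
E
```

```text
eef_pos: [0.5822, -0.2668, -0.006]
contact_force: [-8.7, 3.8, 16.4]
eef_pos: [0.5822, -0.2668, -0.006]
contact_force: [-10.0, 4.2, 16.4]
time: 17.12
eef_pos: [0.5861, -0.2685, -0.0032]
orientation: [-0.701, 0.077, -0.103, 0.702]
contact_force: [0.1, -0.8, -0.7]
grip_width: 0.0855
time: 17.62
eef_pos: [0.5804, -0.2679, 0.1393]
orientation: [-0.7, 0.077, -0.103, 0.702]
contact_force: [-0.2, -0.2, -0.8]
grip_width: 0.0855
[[ 0.967  0.036  0.252]
 [-0.252 -0.002  0.968]
 [ 0.036 -0.999  0.007]]
```

View pics/w4.png

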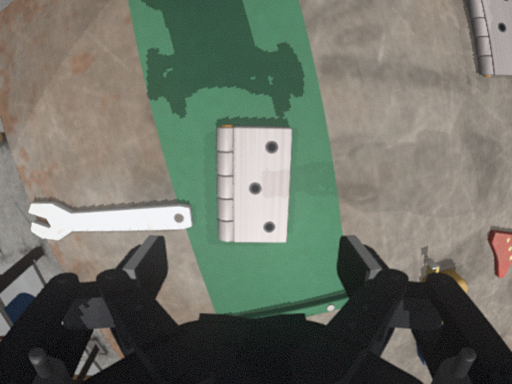

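Hinge B at (255,185) lies wholly on the green patch, folded flat. Now for A.

```bash
python3 -m jog '[[[-38,0,56],0],[[-38,0,56],0],[[-38,0,56],0],[[-38,0,56],0],[[-37,0,52],0]]'; python3 -m jog '[[[0,0,0],-10.5],[[0,0,0],0]]'
python3 - <<'E'
from h import *
s=bot.state(); a=bot.capture('wrist'); cv2.imwrite('pics/w5.png',a);print(s['q'],R.from_quat(s['orientation']).as_matrix().round(3))
import json; json.dump({k:np.array(v).tolist() for k,v in s.items()},open('s5.json','w'))
for d in bot.landmark_of('hinge_1','wrist'): print(d,at('wrist',d['xy'],0,s))
E
```

```text
time: 18.3
eef_pos: [0.4693, 0.0293, 0.1256]
orientation: [-0.7, 0.084, -0.101, 0.702]
contact_force: [0.1, -0.2, 0.2]
grip_width: 0.0854
time: 18.55
eef_pos: [0.465, 0.0333, 0.1226]
orientation: [-0.706, 0.018, -0.031, 0.707]
contact_force: [0.4, -0.8, 0.0]
grip_width: 0.0856
[ 7.14058306e-02  1.24865473e-01 -5.46120806e-01  8.80766860e-01
 -1.79498066e-05  1.41065651e-01] [[ 0.997  0.019  0.07 ]
 [-0.07   0.001  0.998]
 [ 0.019 -1.     0.003]]
{'xy': [33.5, 283.6], 'p': 0.73} [ 0.57809499 -0.26709882  0.        ]
{'xy': [267.7, 189.3], 'p': 0.6} [0.47068262 0.04761014 0.        ]
```

View pics/w5.png

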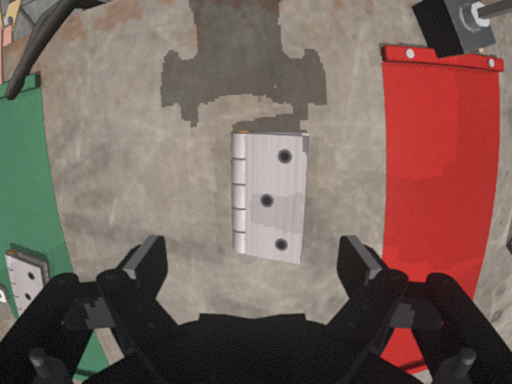

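```bash
python3 - <<'E'
from h import *
import json; s=json.load(open('s5.json')); M=R.from_quat(s['orientation']).as_matrix()
P,Q=at('wrist',(234,251),.01,s),at('wrist',(233,131),.01,s)
d=P-Q; y=np.arctan2(d[1],d[0]); n=np.array([-np.sin(y),np.cos(y),0]); C=(P+Q)/2+.034*n
print(np.linalg.norm(d),np.degrees(y),C,M.T@(C-s['eef_pos']))
for uv in((385,130),(382,260),(499,140),(480,270)): print(at('wrist',uv,0,s).round(3))
E
```

```text
0.11302278087311371 -4.573409601462213 [0.47322473 0.05014471 0.01      ] [0.00489749 0.11279704 0.01712124]
[0.42  0.163 0.   ]
[0.559 0.169 0.   ]
[0.43  0.324 0.   ]
[0.602 0.329 0.   ]
```

```bash
python3 -m jog '[[[3,20,18],0.5],[[0,0,0],0]]' | grep eef; python3 -m jog '[[[0,40,0],0],[[0,40,0],0],[[0,16,0],0],[[0,0,0],0]]'
```

```text
eef_pos: [0.4705, 0.0488, 0.102]
time: 19.4
eef_pos: [0.4753, 0.0447, 0.0055]
orientation: [-0.706, 0.028, -0.043, 0.706]
contact_force: [0.3, -0.3, 0.1]
grip_width: 0.0853
```

```bash
python3 -m jog '[[[0,0,5],-1],[[0,6,0],0],[[0,5,0],0],[[0,0,0],0]]'; python3 -m jog '[[[0,0,0],0],[[0,0,0],0],[[0,0,0],0],[[0,0,0],0]]' 0.6 40
```

```text
time: 19.9
eef_pos: [0.4786, 0.0493, -0.0034]
orientation: [-0.706, 0.021, -0.039, 0.707]
contact_force: [0.6, -0.3, -0.4]
grip_width: 0.0857
time: 20.4
eef_pos: [0.4787, 0.0488, -0.0026]
orientation: [0.707, -0.02, 0.039, -0.706]
contact_force: [-0.4, -1.7, 0.1]
grip_width: 0.0656
```

```bash
python3 -m jog '[[[0,-5,0],0],[[0,-5,0],0],[[0,0,0],0]]'
```

```text
time: 20.78
eef_pos: [0.4757, 0.0488, 0.0062]
orientation: [0.707, -0.022, 0.037, -0.706]
contact_force: [-0.2, -0.3, -7.8]
grip_width: 0.0654
```

```bash
python3 -m jog '[[[0,-8,0],0],[[10,0,40],0],[[10,0,45],0],[[10,0,45],0],[[10,0,45],0]]'|grep -E 'eef|for'; python3 -m jog '[[[0,0,28],0],[[0,0,0],0]]'
```

```text
eef_pos: [0.5302, 0.2209, 0.016]
contact_force: [0.7, -1.0, -7.2]
time: 21.65
eef_pos: [0.5344, 0.2537, 0.0167]
orientation: [0.707, -0.023, 0.038, -0.706]
contact_force: [0.4, -0.9, -8.4]
grip_width: 0.0653
```

```bash
python3 -m jog '[[[0,8,-6],0],[[0,6,0],0],[[0,0,0],0]]'|grep -E 'eef|for'; for i in 1 2 3; do python3 -m jog '[[[0,3,0],0]]'|grep -E 'eef|for'; done
```

```text
eef_pos: [0.5327, 0.2447, 0.0012]
contact_force: [-0.1, -0.2, -7.3]
eef_pos: [0.5329, 0.2441, -0.0019]
contact_force: [-0.5, 0.5, -7.4]
eef_pos: [0.5329, 0.244, -0.0028]
contact_force: [-13.3, -5.1, 33.3]
eef_pos: [0.5329, 0.244, -0.0028]
contact_force: [-12.4, -5.6, 29.4]
```

```bash
python3 -m jog '[[[0,0,0],0],[[0,0,0],0],[[0,0,0],0],[[0,0,0],0]]' 1; python3 -m jog '[[[0,-30,0],0],[[0,-50,0],0],[[0,-60,0],0],[[0,-40,0],0]]'|grep eef; python3 -m jog '[[[0,-40,0],0],[[-40,0,-50],0],[[-40,0,-60],0],[[0,0,-50],0],[[0,0,0],0]]'|grep eef
python3 - <<'E'
from h import *
a=bot.capture('top'); b=bot.capture('scene')
for n in('hinge_1','tape_measure','magnet_square','angle_offcut'):
  for d in bot.landmark_of(n,'top'): print(n,d['xy'],round(d['p'],2),at('top',d['xy']).round(3))
z=lambda i,f:cv2.resize(i,None,fx=f,fy=f,interpolation=cv2.INTER_CUBIC)
t=z(a[120:300,130:410],1.9); u=z(b[110:330,140:450],1.25)
c=np.zeros((t.shape[0]+u.shape[0],max(t.shape[1],u.shape[1]),3),np.uint8); c[:t.shape[0],:t.shape[1]]=t; c[t.shape[0]:,:u.shape[1]]=u
print(c.shape); cv2.imwrite('pics/fin.png',c[:, :] if c.shape[0]<=600 else cv2.resize(c,None,fx=600/c.shape[0],fy=600/c.shape[0]))
E
```

```text
time: 22.9
eef_pos: [0.5367, 0.2453, 0.0006]
orientation: [-0.706, 0.023, -0.042, 0.707]
contact_force: [-0.3, -0.8, -0.2]
grip_width: 0.0854
eef_pos: [0.529, 0.2438, 0.1805]
eef_pos: [0.4396, 0.0952, 0.2242]
hinge_1 [214.1, 214.9] 0.94 [0.528 0.244 0.   ]
hinge_1 [159.3, 250.2] 0.6 [0.409 0.429 0.   ]
hinge_1 [272.7, 144.2] 0.18 [0.772 0.041 0.   ]
tape_measure [302.2, 142.4] 0.75 [ 0.778 -0.062  0.   ]
magnet_square [273.5, 145.0] 0.7 [0.769 0.038 0.   ]
magnet_square [161.1, 202.2] 0.45 [0.572 0.425 0.   ]
angle_offcut [161.8, 201.2] 0.85 [0.575 0.423 0.   ]
(617, 532, 3)
```

View pics/fin.png

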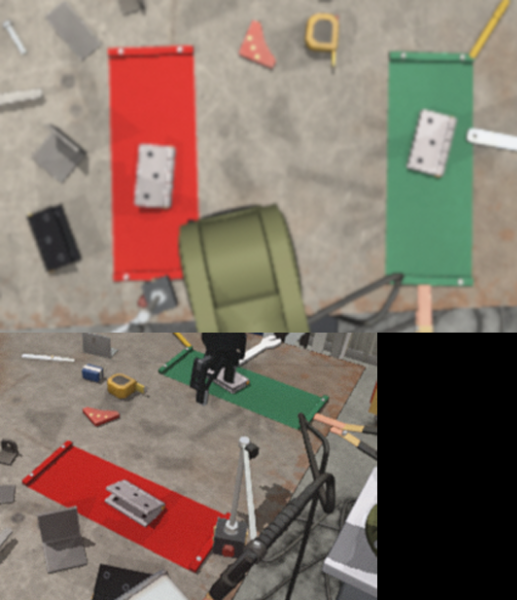

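The seized hinge lies inside the red patch with its leaf still open, and the folded one inside the green patch. The bystanders are where they started.

```bash
python3 -c "
from h import *
print(bot.close_job(), bot.state()['time'])"
```

```text
the job is handed in; nothing more can be done
the job is handed in; nothing more can be done
```

The job is handed in at about 23 s of the 58 s allowed. Both hinges were tested before either was moved, and both are sorted.

- **Near hinge (seized):** it took a little play and then stopped dead, with the fingertip about 31 mm above the table. I carried it to the red patch, and it lies there with its leaf still open.
- **Far hinge (free):** it folded at about 2.3 N until its top was 20 mm up. I carried it to the green patch, and it lies there folded flat.
- **Last checks:** the final top and scene pictures show both hinges wholly inside their patches and flat on the table. In the scene view the gripper partly hides the green-patch hinge, but the wrist picture taken after placing it showed it clear. The final top-view network search missed that hinge too. The tape measure, magnet square, angle offcut and black look-alike measured within about 10 mm of where they started, which is within the scatter of the readings.

**Pressed too hard:** confirming the dead stop on the seized hinge went further than it should have. The reading peaked at about 93 N vertical (about 98 N in all), below the 120 N wrist limit. That is more force than "do not force one that stops" intends.

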